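Put the conductivity tester back in its storage sleeve

ROBOT

A 7-joint arm with a two-finger parallel gripper is mounted at the origin on a cart in front of the work surface, level with it; the furniture and walls round the work are solid. World frame = base frame: x ahead of the robot, y to its left, z up, the work surface at z = 0. Lengths are in m, angles in rad, forces in N, time in s.
With the tool pointing down it reaches from about 0.4 to 0.9 m from the base axis. Payload 5.6 kg.
Tool frame: the origin (TCP) lies at the very end of the fingers, on their centre line; the grasp point (between the pads) lies 19 mm behind it; z points along the fingers, y is the line along which they close (so a half turn about z gives the same grasp; the last joint's range is limited). The gripper opens to 92 mm and grips with 3 to 60 N. Pads are 20 mm wide; open, the fingers measure 128 mm over their backs; the gripper's body (75 mm by 189 mm) begins 69 mm behind the grasp point.
Start: joints at [-1.254, 0.468, -0.012, 1.603, 0.006, 1.071, -0.056], TCP at [0.229, 0.608, 0.215] pointing down, gripper open.
Joint ranges: [-2.53, 2.53], [-0.31, 2.02], [-1.57, 1.55], [0.28, 2.44], [-1.29, 4.43], [0.15, 1.84], [-2.92, 2.92]. Speed limits (rad/s): [2.57, 2.57, 3.14, 3.14, 3.14, 3.14, 3.14].

INTERFACE

Orientations are given as a unit quaternion [w, x, y, z].
In Python, from workcell import manip, viewer, job_done gives the robot as it stands. The module is installed in compiled form; this text tells all that it offers.
- The arm moves only by the tool send_rows, never from a script. Its argument "series" is a list of rows, each an object of numbers: "dx", "dy", "dz": the shift along the tool's x, y, z as a fraction of full scale; "twist": the turn about the tool's z as a fraction of full scale; "jaw": the closure, from -1 (fully open) to 1 (shut). A call has 1 to 20 rows; each row shifts and turns the commanded pose from where the row before left it, along the tool's axes as they then stand; what a row does not reach is not made up. Full scale, the value 1, is 0.25 m for a shift and 0.12 rad for a turn. A row lasts 1/10 s, in which the tool goes at most 50 mm and 8.59 degrees, less where a joint would pass 70% of its speed; a pose out of reach is approached as far as the arm can. A call with a number of a shift or a turn outside -1 to 1 is refused whole. A call with a gripper value outside its range is refused whole. The fingers move at their own pace and stop on an object; the grip force is fixed at half the most. Time passes only in rows, so rows that do not move let the fingers close. It gives the time, the measured TCP pose, the force, the opening and the grip force at its end, in the units of the state.
- manip.state(): the state, without advancing time (a new reading comes with each control period).
- viewer.snapshot(name): name is "scene" or "top" or "wrist"; returns a dict with "img" (420x560x3 uint8, blue, green, red), "fx", "fy", "cx", "cy" (pixels), "R" (3x3) and "t" (3): a world point X has camera coordinates R X + t. Camera axes: x right, y down, z forward; pixel columns grow to the right and rows downward; lengths in m; the calibration is good to about 2 mm. A picture is of the moment at which its call begins. There is no depth.
- job_done(): hands the job in; it is judged then, once.
The state is a dict: "time_s": time; "q": joint angles; "joint_vel": joint speeds; "joint_torque": joint torques, N m; "eef_pos": TCP position; "tool_rot": TCP orientation; "ft_force": force on the tool from outside, world axes, zero at the start; "moment": the same for the moment, N m; "opening": finger opening in m; "grasp_force": force on a finger pad.
Only numpy, scipy, OpenCV 4.12 (cv2) and the standard library are available. Lean on these libraries where they do the work, as an engineer would, in place of code of your own. Each camera call takes 0.05 s, during which the arm holds its last target. There are 200 camera calls.

TASK

The pen-type conductivity tester has drip-dried on its hook. Lift it off the hook and slide it, sensor end first and without forcing it, into the leaning sleeve of its storage stand until it is fully home, with its collar resting on the sleeve's rim, and let go. Leave the jar, the wash bottle, the vial and the petri dish where they stand.

Things in the scene. Friction and masses are not known exactly. Their poses are not given: they have to be found in the camera images.
- tester: pen-type conductivity tester, loose, 90 g, 168 mm long. Origin at the tip of its sensor end, z toward the loop. Grey round barrel 22 mm in diameter to z 75 mm (nose tapers to 13 mm over the last 13 mm); black collar 40 mm across, z 75 to 81; blue housing 32 (x) by 34 mm (y), z 79 to 137, display on -x; wire loop on top. It starts hanging upright, its x axis roughly along the hook
- tester_collar (a point): centre of the underside of the tester's collar, 75 mm from the tip, on its axis; it comes to rest on the sleeve's rim
- tester_grip (a point): point on the tester's axis in the blue housing, 123 mm from the tip, 14 mm below the housing's top; a good height for the middle of the finger pads (34 mm wide across y; from above the hook passes between the fingers)
- drip_stand: fixed drip stand; origin at the centre of the underside of its grey dish (120 mm across), z up. A steel rod 9 mm thick stands 52 mm toward +x of the origin; from its top a wire hook runs to -x over the dish and ends 17 mm beyond the origin in a tip turned up 9.5 mm. Nothing is higher than 255 mm
- hook_seat (a point): top of the hook's wire (5 mm thick) where the loop hangs, 240 mm above the dish's underside. To free the loop raise the tester 12 to 20 mm (more brings the housing against the wire), then draw it 40 mm to the stand's -x
- storage_stand: fixed storage stand: grey foot 128 mm (x) by 88 mm (y) by 17 mm, with two cheeks that carry the white sleeve. Origin at the centre of the foot's underside, z up. The sleeve leans 25 degrees from vertical toward the stand's -x; its mouth centre is at x -4 mm, y 0, z 97 mm
- sleeve: white round sleeve of the storage stand. Origin at the centre of its mouth (in the plane of the rim), z along the sleeve's axis out of the mouth (25 degrees from vertical). Bore 25 mm in diameter, 77 mm deep; the last 10 mm flare to 33 mm; rim 39 mm outside; 80 mm long
- glass_jar: open square glass jar with finds in water, 112x102x102 mm, loose; origin at the centre of its underside. Leave alone
- wash_bottle: white squeeze bottle with a red cap and bent spout, 193 mm tall, 65 mm thick, loose; origin at the underside. Leave alone
- vial_c: glass sample vial with a red cap, 29 mm in diameter, 72 mm tall, loose; origin at the centre of its underside. Leave alone
- petri_a: clear petri dish with fragments, 66 mm in diameter, 13 mm tall, loose; origin at the centre of its underside. Leave alone
- tester_loop (a point): inner top of the tester's steel wire loop, which hangs on the hook; 165 mm from the tip. The loop lies in the tester's y-z plane, inside 17 mm wide and 28 mm high above the housing, wire 3.6 mm thick
Not all that is in view belongs to the job. There is more than one size of the tester; the job needs the middle-sized.

How it is judged:
On the way:
1. the tester is lifted off the hook and clear of it (distance between tester_grip and hook_seat above 0.07 m and contact force between tester and drip_stand below 0.05 N and height (world z) of tester above 0.03 m), for 0.1 s.
At the end, for the whole second after the job is handed in: The tester sits sensor end down in the sleeve, its collar within 4 mm of the rim plane, the collar's centre within 7 mm of the mouth's centre and its axis within 0.08 rad of the sleeve's; it is at rest and let go. Jar, wash bottle, vial and petri dish stand within 30 mm of where they were (z of tester_collar in the frame of sleeve below 0.004 m and distance between tester_collar and sleeve below 0.007 m and angle between the z axis of tester and the z axis of sleeve, either way round below 0.08 rad and linear speed of tester below 0.02 m/s and contact force between the fingers and tester below 0.05 N and distance of each of glass_jar, wash_bottle, vial_c, petri_a from where it was at the start of the episode below 0.03 m); the robot touches nothing.
It fails at once if the tester is forced against the storage stand or its sleeve with more than 40 N (contact force between tester and sleeve above 40 N or contact force between tester and storage_stand above 40 N).
It fails at once if a bystander (jar, wash bottle, vial) is tipped over or the petri dish is overturned (angle between any of glass_jar, wash_bottle, vial_c, petri_a's own z axis and vertical above 0.6 rad).
It also fails if it takes over 51 s, if anything falls off the work surface, if the arm or the gripper's body presses on something with over 40 N, if the wrist force passes 120 N, or if a joint passes its speed limit or range.

## Working session

There is one attempt and no reset: what is moved stays moved. The work goes in short steps, Python scripts to look and compute and a tool call to move; the robot and the scene stay as the last step left them, time stands still between calls to the robot, and variables do not carry over. Pictures are saved under pics/ and viewed, at most 10 in all, crops included, and the job is handed in when it is done.

Besides the shell and the picture viewer there is one more tool, called as name(argument=value, ...), one argument or row to a line, values as JSON. send_rows: Moves the arm, as the interface text tells. Shift numbers are shares of 0.25 m and turn numbers shares of 0.12 rad, none past 1 either way. Its arguments: {"type":"object","properties":{"series":{"type":"array","items":{"type":"object","properties":{"dx":{"type":"number","minimum":-1,"maximum":1},"dy":{"type":"number","minimum":-1,"maximum":1},"dz":{"type":"number","minimum":-1,"maximum":1},"twist":{"type":"number","minimum":-1,"maximum":1},"jaw":{"type":"number"}}}}},"required":["series"]}

```bash
mkdir -p pics
cat > h.py <<'E'
import numpy as np, cv2, pickle
from workcell import manip, viewer
def snap(n,f):
    s=viewer.snapshot(n); cv2.imwrite(f'pics/{f}.png',s['img']); pickle.dump(s,open(f'pics/{f}.pkl','wb')); return s
def load(f): return pickle.load(open(f'pics/{f}.pkl','rb'))
def ray(s,u,v):
    R=np.array(s['R']);t=np.array(s['t']);d=R.T@np.array([(u-s['cx'])/s['fx'],(v-s['cy'])/s['fy'],1]);return -R.T@t,d/np.linalg.norm(d)
def onz(s,u,v,z):
    o,d=ray(s,u,v);return o+d*(z-o[2])/d[2]
def tri(*obs):
    A=np.zeros((3,3));b=np.zeros(3);rs=[ray(*o) for o in obs]
    for o,d in rs:
        P=np.eye(3)-np.outer(d,d);A+=P;b+=P@o
    X=np.linalg.solve(A,b);return X,[np.linalg.norm((np.eye(3)-np.outer(d,d))@(X-o)) for o,d in rs]
def proj(s,X):
    c=np.array(s['R'])@X+np.array(s['t']);return s['fx']*c[0]/c[2]+s['cx'],s['fy']*c[1]/c[2]+s['cy']
E
python3 - <<'E'
from h import *
for n in ['scene','top','wrist']:
    s=snap(n,n+'0'); print(n,s['fx'],-np.array(s['R']).T@s['t'],np.round(s['R'],2).tolist())
a=[cv2.imread(f'pics/{n}0.png') for n in ['scene','top']]
print(manip.state())
E
```

```text
scene 434.9385468142808 [ 0.00388881 -0.47057733  0.66109641] [[0.53, -0.85, 0.0], [-0.49, -0.31, -0.81], [0.69, 0.43, -0.58]]
top 466.58442451520165 [ 0.45691459 -0.10625654  1.05995183] [[-0.02, -1.0, -0.01], [-0.99, 0.03, -0.15], [0.15, 0.01, -0.99]]
wrist 359.04437714299377 [0.16731438 0.63205749 0.38278215] [[0.35, 0.94, -0.0], [0.91, -0.34, 0.24], [0.22, -0.08, -0.97]]
{'time_s': 0.15, 'q': array([-1.25400321,  0.4682156 , -0.0115654 ,  1.60339565,  0.00604581,
        1.07139457, -0.05628097]), 'joint_vel': array([ 0.00114871, -0.00321811, -0.00085079, -0.00208348, -0.00038512,
       -0.00095113,  0.00078695]), 'joint_torque': array([ 2.49703144e-04, -5.20951831e+01, -1.22381654e-02, -2.43977058e+01,
       -5.65332093e-02,  1.52268342e-02,  9.48380216e-05]), 'eef_pos': array([0.22879051, 0.60793153, 0.21383955]), 'tool_rot': array([-4.32841293e-05,  1.78956083e-01,  9.83856820e-01, -6.89313679e-04]), 'ft_force': array([ 0.03414699, -0.52584762, -0.31434319]), 'moment': array([ 0.00984282, -0.02422837,  0.04360461]), 'grasp_force': 0.0, 'opening': 0.09197555340299014}
```

View pics/scene0.png

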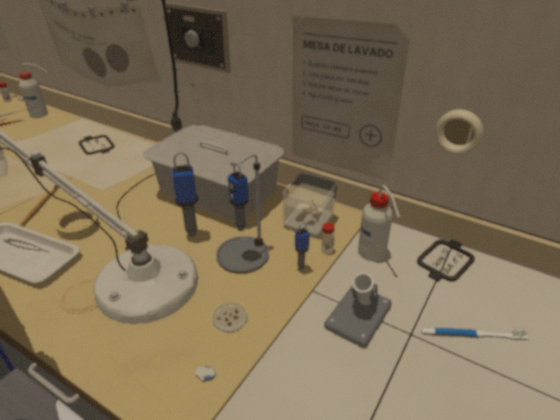

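View pics/top0.png

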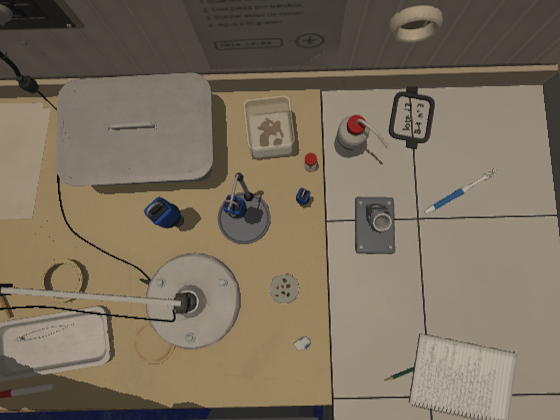

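The scene shows three tester-like things: the large at scene (186,195) / top (162,212), the one on the hook at (239,195) / (235,205), and the small one at (302,245) / (304,197). The one on the hook fits, since it is middle-sized and hangs by its loop over the dish. The storage stand is at scene (360,305) / top (375,224). I'll confirm with an enlarged crop.

Run:
```python
from h import *
a=cv2.resize(load('scene0')['img'][140:280,160:320],None,fx=3.5,fy=3.5,interpolation=2)[:,:400*2]
b=cv2.resize(load('top0')['img'][160:260,205:325],None,fx=2,fy=2)
a=cv2.resize(load('scene0')['img'][145:275,165:275],None,fx=4,fy=4,interpolation=2)
b=cv2.resize(load('top0')['img'][165:250,210:320][:, :90],None,fx=4,fy=4,interpolation=2)
o=np.zeros((520,800,3),np.uint8);o[:,:440]=a;o[:340,440:]=b;cv2.imwrite('pics/crop1.png',o)
c=cv2.resize(load('scene0')['img'][255:355,310:410],None,fx=5,fy=5,interpolation=2)
d=cv2.resize(load('top0')['img'][190:260,345:405],None,fx=5,fy=5,interpolation=2)
o=np.zeros((500,800,3),np.uint8);o[:,:500]=c;o[:350,500:]=d;cv2.imwrite('pics/crop2.png',o)
```

```text
(no output)
```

View pics/crop1.png

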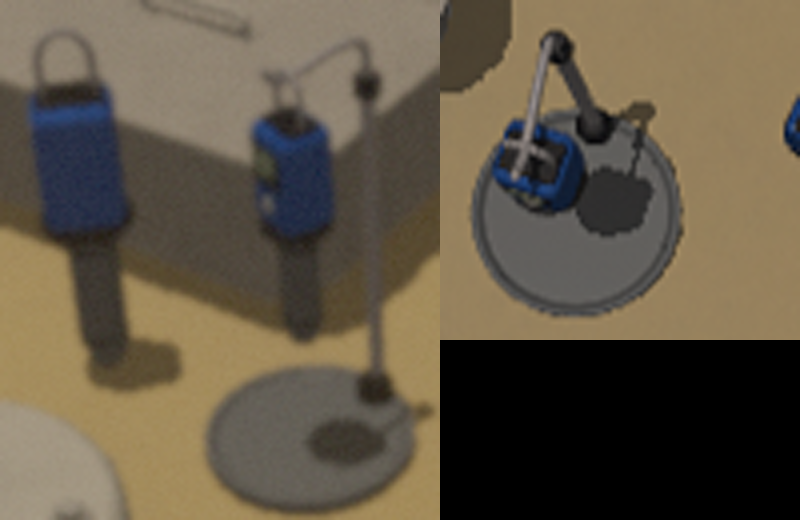

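View pics/crop2.png

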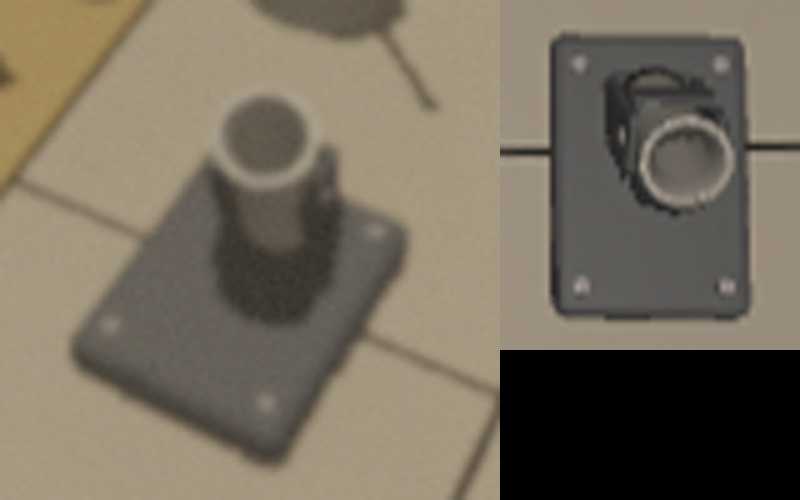

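The crop confirms it: the hooked tester is clearly smaller than the one at its left and hangs by its loop, so it is the middle-sized one. The second crop shows the sleeve's rim at scene about (363,283) and top about (382,222). It leans toward the robot side, and the foot's screws show its axes.

Run:
```python
from h import *
np.set_printoptions(precision=4,suppress=True)
S,T=load('scene0'),load('top0')
print('mouth',tri((S,363.2,282.6),(T,382.3,222.3)))
sc=[(580,63),(721,63),(727,285),(581,286)]
P=[onz(T,(u-500)/5+345,v/5+190,.017) for u,v in sc]; print('screws top',np.array(P),np.mean(P,0))
s2=[(111,324),(265,403),(375,231)]
print('screws scene',np.array([onz(S,u/5+310,v/5+255,.017) for u,v in s2]))
print('dish',onz(T,244.2,217.8,.006),onz(S,242.5,254.5,.006))
print('rodbase',onz(T,(594-440)/4+210,125/4+165,.01),onz(S,165+374/4,145+388/4,.01))
print('rodtop clamp',tri((S,256.7,166.2),(T,239.2,176.2)))
for n,s,box in [('S',S,(150,225,222,255)),('T',T,(185,220,220,250))]:
    im=cv2.cvtColor(s['img'],cv2.COLOR_BGR2HSV);m=cv2.inRange(im,(105,110,30),(130,255,255))
    r=np.zeros_like(m);r[box[0]:box[1],box[2]:box[3]]=255;m&=r
    ys,xs=np.nonzero(m);print(n,len(xs),xs.mean(),ys.mean(),xs.min(),xs.max(),ys.min(),ys.max(),cv2.minAreaRect(np.c_[xs,ys].astype(np.float32)))
# loop/housing top centre
print('housing top',tri((S,165+290/4,145+120/4),(T,210+(538-440)/4,165+157/4)))
# obstacles
for n,u,v,z in [('bottle',352,130,.15),('bottlecap',355,124,.16),('vial',311,160,.07),('small',304,197,.1),('big',162,210,.17),('jar',270,126,.1),('lampbase',193,300,.02),('lampjoint',187,303,.1)]: print(n,onz(T,u,v,z))
print('lamp joint',tri((S,137,240),(T,187,303)),'arm',tri((S,37,165),(T,4,291)))
```

```text
mouth (array([ 0.5628, -0.3006,  0.0922]), [np.float64(0.0005016259933100052), np.float64(0.000501625993309918)])
screws top [[ 0.6172 -0.2708  0.017 ]
 [ 0.6156 -0.3342  0.017 ]
 [ 0.5157 -0.3311  0.017 ]
 [ 0.5168 -0.2663  0.017 ]] [ 0.5663 -0.3006  0.017 ]
screws scene [[ 0.5152 -0.2672  0.017 ]
 [ 0.5123 -0.3306  0.017 ]
 [ 0.612  -0.3343  0.017 ]]
dish [ 0.5908 -0.0054  0.006 ] [ 0.5839 -0.0087  0.006 ]
rodbase [ 0.6397 -0.0162  0.01  ] [ 0.6354 -0.0173  0.01  ]
rodtop clamp (array([ 0.6429, -0.0154,  0.2081]), [np.float64(0.0010897657419390086), np.float64(0.0010897657419390438)])
S 299 239.2809364548495 188.8294314381271 229 246 176 202 ((238.4199981689453, 188.4399871826172), (27.29432487487793, 15.980613708496094), 81.8698959350586)
T 186 236.38709677419354 207.3494623655914 223 245 195 217 ((234.52053833007812, 205.94522094726562), (21.535572052001953, 18.258419036865234), 20.556045532226562)
housing top (array([ 0.5895, -0.0064,  0.2113]), [np.float64(0.0013624192503204438), np.float64(0.0013624192503205958)])
bottle [ 0.7455 -0.2389  0.15  ]
bottlecap [ 0.7545 -0.244   0.16  ]
vial [ 0.7057 -0.1585  0.07  ]
small [ 0.6194 -0.1397  0.1   ]
big [0.5892 0.1378 0.17  ]
jar [ 0.7751 -0.0718  0.1   ]
lampbase [0.4103 0.1077 0.02  ]
lampjoint [0.4082 0.1033 0.1   ]
lamp joint (array([0.4069, 0.1005, 0.1246]), [np.float64(0.003607779178066874), np.float64(0.003607779178066905)]) arm (array([0.4388, 0.4388, 0.1698]), [np.float64(0.0041652623760269365), np.float64(0.004165262376026982)])
```

send_rows(
  series=[
    {"dz":-0.15,"jaw":-1},
    {"dz":-0.15,"jaw":-1},
    {"dz":-0.15,"jaw":-1},
    {"dz":-0.15,"jaw":-1},
    {"dz":-0.1,"jaw":-1},
    {"jaw":-1},
  ],
)

```text
$.series[0]: bad value
```

send_rows(
  series=[
    {"dx":-0.14,"dy":-0.11,"jaw":-1},
    {"dx":-0.14,"dy":-0.11,"jaw":-1},
    {"dx":-0.14,"dy":-0.11,"jaw":-1},
    {"dx":-0.14,"dy":-0.11,"jaw":-1},
    {"dx":-0.14,"dy":-0.11,"jaw":-1},
    {"dx":-0.14,"dy":-0.11,"jaw":-1},
    {"dx":-0.14,"dy":-0.11,"jaw":-1},
    {"dx":-0.14,"dy":-0.11,"jaw":-1},
    {"dx":-0.14,"dy":-0.11,"jaw":-1},
    {"dx":-0.14,"dy":-0.11,"jaw":-1},
    {"dx":-0.14,"dy":-0.11,"jaw":-1},
    {"dx":-0.14,"dy":-0.11,"jaw":-1},
    {"dx":-0.14,"dy":-0.11,"jaw":-1},
    {"dx":-0.14,"dy":-0.11,"jaw":-1},
    {"dx":-0.14,"dy":-0.11,"jaw":-1},
    {"dx":-0.1,"dy":-0.14,"jaw":-1},
    {"twist":-0.5},
    {"twist":-0.5},
    {"twist":-0.5},
    {},
  ],
)

```text
$.series[0]: bad value
```

Run:
```python
from h import *
s=snap('wrist','w1');st=manip.state();print(st['time_s'],st['eef_pos'],st['tool_rot'],st['opening'],st['q'],st['ft_force'])
cv2.imwrite('pics/w1b.png',cv2.resize(s['img'],(800,600),interpolation=2))
for n,P in [('ht',(.5895,-.0064,.2113)),('clamp',(.6429,-.0154,.208)),('dish',(.588,-.007,.006))]: print(n,proj(s,np.array(P)))
```

```text
0.2 [0.22876832 0.60805289 0.21403084] [-6.81059288e-05  1.78953868e-01  9.83857329e-01 -5.14158348e-04] 0.0918255605833454 [-1.25399708  0.46803295 -0.01163075  1.60321999  0.00597067  1.07141174
 -0.05629168] [-0.3430574  -0.34304155 -0.48762697]
ht (np.float64(-232.97135972108185), np.float64(849.0269250655183))
clamp (np.float64(-197.09147119621866), np.float64(873.7054864126226))
dish (np.float64(-34.06087453984583), np.float64(564.6538233995066))
```

View pics/w1b.png

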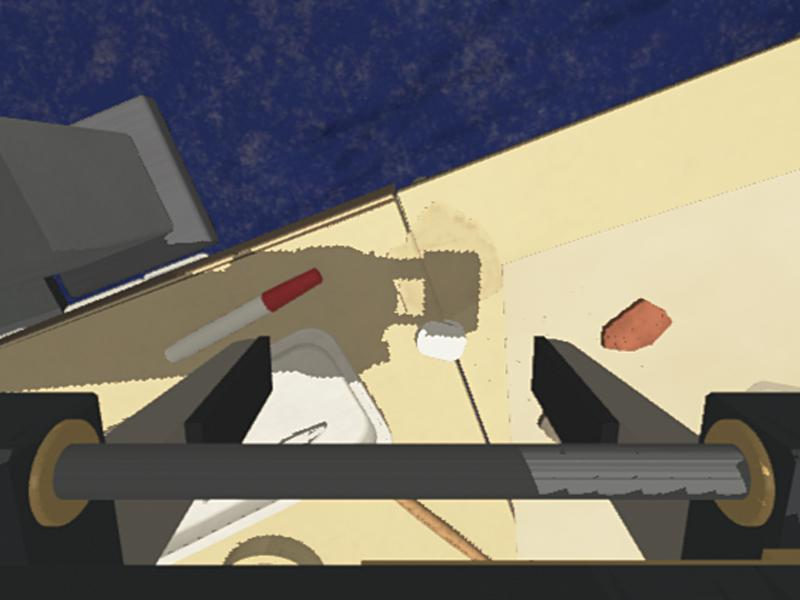

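The wrist picture shows the start place still, because the move was refused with "bad value". I'll try full rows with every key.

send_rows(
  series=[
    {"dx":0,"dy":0,"dz":-0.15,"twist":0,"jaw":-1},
    {"dx":0,"dy":0,"dz":-0.15,"twist":0,"jaw":-1},
    {"dx":0,"dy":0,"dz":-0.15,"twist":0,"jaw":-1},
    {"dx":0,"dy":0,"dz":-0.15,"twist":0,"jaw":-1},
    {"dx":0,"dy":0,"dz":-0.1,"twist":0,"jaw":-1},
  ],
)

```text
time_s: 0.7
eef_pos: [0.229, 0.6088, 0.3927]
tool_rot: [0.0, 0.179, 0.984, 0.002]
ft_force: [0.2, 0.8, 0.8]
opening: 0.0917
grasp_force: 0.0
```

send_rows(
  series=[
    {"dx":-0.14,"dy":-0.11,"dz":0,"twist":0,"jaw":-1},
    {"dx":-0.14,"dy":-0.11,"dz":0,"twist":0,"jaw":-1},
    {"dx":-0.14,"dy":-0.11,"dz":0,"twist":0,"jaw":-1},
    {"dx":-0.14,"dy":-0.11,"dz":0,"twist":0,"jaw":-1},
    {"dx":-0.14,"dy":-0.11,"dz":0,"twist":0,"jaw":-1},
    {"dx":-0.14,"dy":-0.11,"dz":0,"twist":0,"jaw":-1},
    {"dx":-0.14,"dy":-0.11,"dz":0,"twist":0,"jaw":-1},
    {"dx":-0.14,"dy":-0.11,"dz":0,"twist":0,"jaw":-1},
    {"dx":-0.14,"dy":-0.11,"dz":0,"twist":0,"jaw":-1},
    {"dx":-0.14,"dy":-0.11,"dz":0,"twist":0,"jaw":-1},
    {"dx":-0.14,"dy":-0.11,"dz":0,"twist":0,"jaw":-1},
    {"dx":-0.14,"dy":-0.11,"dz":0,"twist":0,"jaw":-1},
    {"dx":-0.14,"dy":-0.11,"dz":0,"twist":0,"jaw":-1},
    {"dx":-0.14,"dy":-0.11,"dz":0,"twist":0,"jaw":-1},
    {"dx":-0.14,"dy":-0.11,"dz":0,"twist":0,"jaw":-1},
    {"dx":-0.1,"dy":-0.14,"dz":0,"twist":0,"jaw":-1},
    {"dx":0,"dy":0,"dz":0,"twist":-0.5,"jaw":-1},
    {"dx":0,"dy":0,"dz":0,"twist":-0.5,"jaw":-1},
    {"dx":0,"dy":0,"dz":0,"twist":-0.5,"jaw":-1},
    {"dx":0,"dy":0,"dz":0,"twist":0,"jaw":-1},
  ],
)

```text
time_s: 2.7
eef_pos: [0.5859, -0.0043, 0.3894]
tool_rot: [-0.0, 0.09, 0.996, -0.0]
ft_force: [0.3, 0.1, -0.2]
opening: 0.0922
grasp_force: 0.0
```

Run:
```python
from h import *
s=snap('wrist','w1');st=manip.state();print(st['time_s'],st['eef_pos'],st['tool_rot'],st['opening'],st['q'],st['ft_force'])
cv2.imwrite('pics/w1b.png',cv2.resize(s['img'],(800,600),interpolation=2))
for n,P in [('ht',(.5895,-.0064,.2113)),('clamp',(.6429,-.0154,.208)),('dish',(.588,-.007,.006))]: print(n,proj(s,np.array(P)))
```

```text
2.75 [ 0.58595557 -0.00420004  0.38944211] [-1.44059699e-04  9.04509419e-02  9.95900902e-01  1.56145370e-06] 0.09220867133420016 [-0.40719142  0.23659664  0.44406387  1.55601534 -0.10291542  1.37251122
  1.43602751] [-0.1724363  -0.31487573  0.40075577]
ht (np.float64(278.44784779492096), np.float64(191.90030834689432))
clamp (np.float64(279.21276053327745), np.float64(242.86144909917678))
dish (np.float64(278.6824301346327), np.float64(164.77836706642015))
```

View pics/w1b.png

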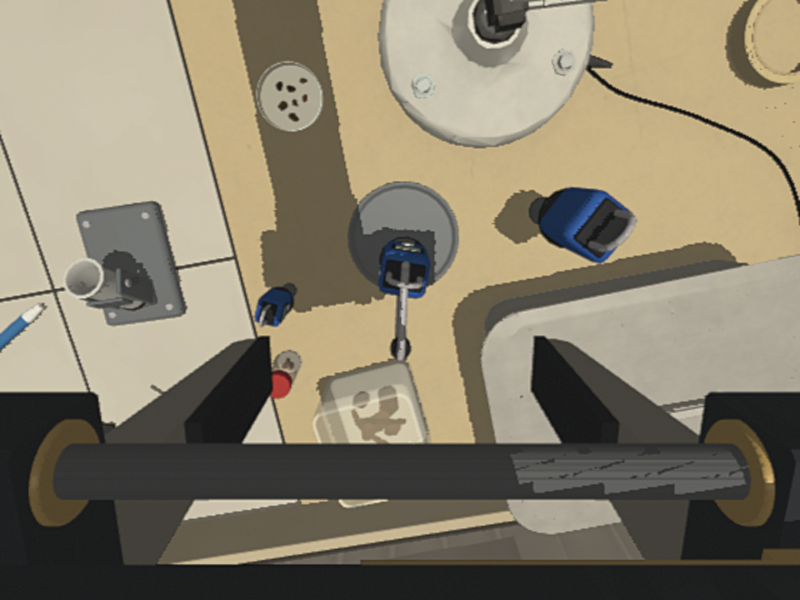

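The wrist view shows the hooked tester at about (404,270), centred between the fingers at (270..535) in the 800-px picture. The hook's wire runs nearly along tool x, from the clamp at (400,348) to the tip at (405,245). The dish is at (404,235). I'll measure the housing's outline numerically.

Run:
```python
from h import *
np.set_printoptions(precision=4,suppress=True)
S,T,W=load('scene0'),load('top0'),load('w1')
im=cv2.cvtColor(W['img'],cv2.COLOR_BGR2HSV);m=cv2.inRange(im,(105,110,30),(130,255,255))
for v in range(164,214,2):
    x=np.nonzero(m[v,255:310])[0]+255
    if len(x):print(v,x.min(),x.max(),len(x))
st=manip.state();from scipy.spatial.transform import Rotation as Ro
q=st['tool_rot'];R=Ro.from_quat([q[1],q[2],q[3],q[0]]).as_matrix()
for d in(0,.019):print('TCP proj',proj(W,st['eef_pos']-R[:,2]*d))
print(R)
print('clamp',tri((S,256.7,166.2),(T,239.2,176.2),(W,280,243.6)))
print('dish',onz(W,282.8,164.5,.006))
```

```text
170 271 280 10
172 270 295 11
174 269 297 9
176 268 298 23
178 268 298 31
180 267 299 33
182 267 300 28
184 267 300 16
186 267 300 6
188 267 300 6
190 267 299 5
192 267 299 5
194 266 298 5
196 265 298 6
198 265 298 6
200 266 297 5
202 266 296 15
204 269 296 21
206 278 295 11
TCP proj (np.float64(279.37719174230875), np.float64(254.36108850767727))
TCP proj (np.float64(279.2328496021287), np.float64(269.85061726060457))
[[-0.9836  0.1802 -0.0003]
 [ 0.1802  0.9836  0.    ]
 [ 0.0003 -0.     -1.    ]]
clamp (array([ 0.6435, -0.015 ,  0.2077]), [np.float64(0.0011076571137803972), np.float64(0.0011916296449883137), np.float64(0.0005279642965280585)])
dish [ 0.5887 -0.0007  0.006 ]
```

send_rows(
  series=[
    {"dx":-0.015,"dy":0.005,"dz":0,"twist":0.6,"jaw":-1},
    {"dx":0,"dy":0,"dz":0.15,"twist":0,"jaw":-1},
    {"dx":0,"dy":0,"dz":0.15,"twist":0,"jaw":-1},
    {"dx":0,"dy":0,"dz":0.15,"twist":0,"jaw":-1},
    {"dx":0,"dy":0,"dz":0.15,"twist":0,"jaw":-1},
    {"dx":0,"dy":0,"dz":0.1,"twist":0,"jaw":-1},
    {"dx":0,"dy":0,"dz":0.1,"twist":0,"jaw":-1},
    {"dx":0,"dy":0,"dz":0.04,"twist":0,"jaw":-1},
    {"dx":0,"dy":0,"dz":0,"twist":0,"jaw":-1},
    {"dx":0,"dy":0,"dz":0,"twist":0,"jaw":-1},
  ],
)

```text
time_s: 3.75
eef_pos: [0.5907, -0.0036, 0.1806]
tool_rot: [0.001, 0.126, 0.992, 0.0]
ft_force: [-0.8, -0.0, -0.0]
opening: 0.0915
grasp_force: 0.0
```

Run:
```python
from h import *
a=snap('wrist','w2')['img'];b=snap('scene','s2')['img'];st=manip.state();print(st['eef_pos'],st['tool_rot'],st['ft_force'])
o=np.zeros((420,800,3),np.uint8);o[:,:400]=cv2.resize(a[100:400,140:426],(400,420));o[:,400:]=cv2.resize(b[130:256,180:300],(400,420),interpolation=2);cv2.imwrite('pics/v2.png',o)
```

```text
[ 0.59101963 -0.0035904   0.18115299] [1.31969354e-03 1.25713397e-01 9.92065662e-01 3.50484831e-04] [-0.2484275   0.47873418  0.34376068]
```

View pics/v2.png

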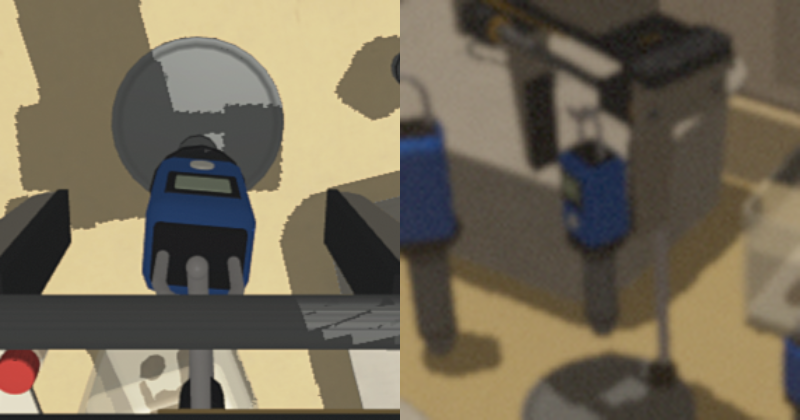

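The view shows the tester centred at x about 200 between the pads (70..328), with the hook between the fingers and the housing square to them. I'll close the jaws.

send_rows(
  series=[
    {"dx":0,"dy":0,"dz":0,"twist":0,"jaw":1},
    {"dx":0,"dy":0,"dz":0,"twist":0,"jaw":1},
    {"dx":0,"dy":0,"dz":0,"twist":0,"jaw":1},
    {"dx":0,"dy":0,"dz":0,"twist":0,"jaw":1},
    {"dx":0,"dy":0,"dz":0,"twist":0,"jaw":1},
    {"dx":0,"dy":0,"dz":0,"twist":0,"jaw":1},
    {"dx":0,"dy":0,"dz":0,"twist":0,"jaw":1},
    {"dx":0,"dy":0,"dz":0,"twist":0,"jaw":1},
  ],
)

```text
time_s: 4.65
eef_pos: [0.5899, -0.0036, 0.1795]
tool_rot: [-0.0, 0.126, 0.992, -0.0]
ft_force: [0.0, 0.6, 0.0]
opening: 0.0344
grasp_force: 29.1
```

Gripped at 34 mm. Next I raise it 16 mm and draw it toward the stand's -x, which is tool +x.

send_rows(
  series=[
    {"dx":0,"dy":0,"dz":-0.03,"twist":0,"jaw":1},
    {"dx":0,"dy":0,"dz":-0.034,"twist":0,"jaw":1},
    {"dx":0,"dy":0,"dz":0,"twist":0,"jaw":1},
    {"dx":0,"dy":0,"dz":0,"twist":0,"jaw":1},
  ],
)

```text
time_s: 5.05
eef_pos: [0.5902, -0.0035, 0.1961]
tool_rot: [0.0, 0.126, 0.992, 0.0]
ft_force: [0.5, 0.2, -0.8]
opening: 0.0345
grasp_force: 29.1
```

send_rows(
  series=[
    {"dx":0.04,"dy":0,"dz":0,"twist":0,"jaw":1},
    {"dx":0.04,"dy":0,"dz":0,"twist":0,"jaw":1},
    {"dx":0.04,"dy":0,"dz":0,"twist":0,"jaw":1},
    {"dx":0.04,"dy":0,"dz":0,"twist":0,"jaw":1},
    {"dx":0.04,"dy":0,"dz":0,"twist":0,"jaw":1},
    {"dx":0.04,"dy":0,"dz":0,"twist":0,"jaw":1},
    {"dx":0,"dy":0,"dz":0,"twist":0,"jaw":1},
  ],
)

```text
time_s: 5.75
eef_pos: [0.5305, 0.0119, 0.1957]
tool_rot: [-0.0, 0.125, 0.992, 0.0]
ft_force: [-0.0, -0.6, 0.0]
opening: 0.0344
grasp_force: 29.1
```

send_rows(
  series=[
    {"dx":0,"dy":0,"dz":-0.14,"twist":0,"jaw":1},
    {"dx":0,"dy":0,"dz":-0.14,"twist":0,"jaw":1},
    {"dx":0,"dy":0,"dz":-0.14,"twist":0,"jaw":1},
    {"dx":0,"dy":0,"dz":0,"twist":-0.6,"jaw":1},
    {"dx":0,"dy":0,"dz":0,"twist":-0.6,"jaw":1},
    {"dx":0,"dy":0,"dz":0,"twist":-0.6,"jaw":1},
    {"dx":0,"dy":-0.14,"dz":0,"twist":0,"jaw":1},
    {"dx":0,"dy":-0.14,"dz":0,"twist":0,"jaw":1},
    {"dx":0,"dy":-0.14,"dz":0,"twist":0,"jaw":1},
    {"dx":0,"dy":-0.14,"dz":0,"twist":0,"jaw":1},
    {"dx":0,"dy":-0.14,"dz":0,"twist":0,"jaw":1},
    {"dx":0,"dy":-0.14,"dz":0,"twist":0,"jaw":1},
    {"dx":0,"dy":0,"dz":0,"twist":0,"jaw":1},
    {"dx":0,"dy":0,"dz":0,"twist":0,"jaw":1},
  ],
)

```text
time_s: 7.15
eef_pos: [0.5243, -0.1992, 0.3005]
tool_rot: [0.0, 0.019, 1.0, -0.0]
ft_force: [-0.2, 1.0, -0.7]
opening: 0.0347
grasp_force: 29.1
```

Run:
```python
from h import *
a=snap('wrist','w3')['img'];b=snap('scene','s3')['img'];snap('top','t3');st=manip.state();print(st['time_s'],st['eef_pos'],st['tool_rot'],st['q'])
o=np.zeros((600,800,3),np.uint8);o[:,:400]=cv2.resize(a[60:360,100:300],(400,600));o[:,400:]=cv2.resize(b[100:370,270:450],(400,600),interpolation=2);cv2.imwrite('pics/v3.png',o)
```

```text
7.3 [ 0.52476609 -0.19698395  0.30045322] [-5.62536658e-06  1.68109434e-02  9.99858634e-01  3.22469992e-04] [-0.1522618   0.24781499  0.54730239  1.75436002 -0.13925003  1.17813828
  1.97213593]
```

View pics/v3.png

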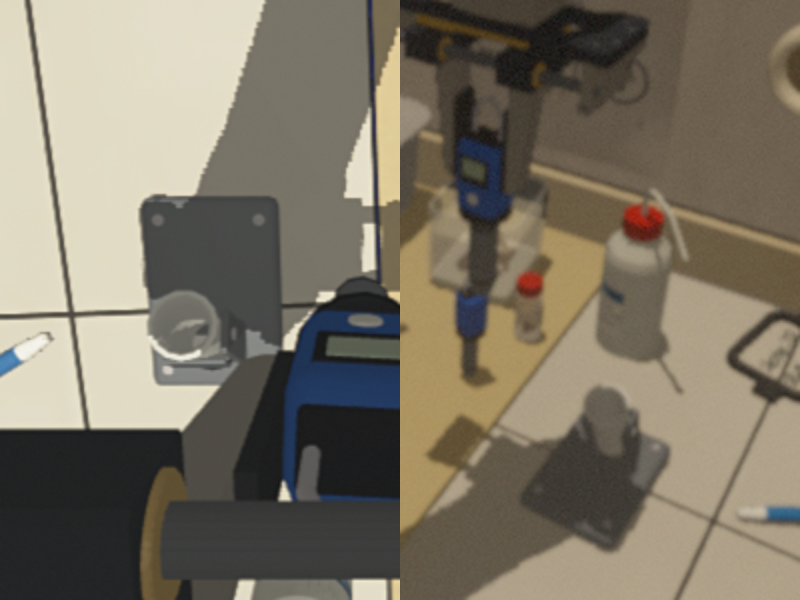

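The wrist crop shows the mouth's rim centred at crop (185,325), wrist px (192.5,222.5), and the front screws at (178.5,169.5) and (229.5,169). The tester is held upright in the jaws.

Run:
```python
from h import *
np.set_printoptions(precision=4,suppress=True)
S,T,W=load('scene0'),load('top0'),load('w3')
print('mouth3',tri((S,363.2,282.6),(T,382.3,222.3),(W,192.5,222.5)))
print('T+W',tri((T,382.3,222.3),(W,192.5,222.5)),'S+W',tri((S,363.2,282.6),(W,192.5,222.5)))
print('screws W',np.array([onz(W,u,v,.017) for u,v in [(178.5,169.5),(229.5,169),(184,245)]]))
e=np.array([.5245,-.198,.3005])
for s in ('s3','t3','w3'):
    print(s,'tip',proj(load(s),e-[0,0,.1045]),'grip',proj(load(s),e+[0,0,.019]),'tcp',proj(load(s),e))
# refined rim: white mask in top view
for n,(r0,r1,c0,c1) in (('top0',(205,240,365,398)),('scene0',(268,296,348,378))):
    g=cv2.cvtColor(load(n)['img'],6)[r0:r1,c0:c1];t=160 if n=='top0' else 140
    m=(g>t).astype(np.uint8);cs,_=cv2.findContours(m,0,1);print(n,[(len(c),(np.array(cv2.fitEllipse(c)[0])+[c0,r0]).round(1),np.round(cv2.fitEllipse(c)[1],1)) for c in cs if len(c)>20])
    print(g[::3,::3])
```

```text
mouth3 (array([ 0.5645, -0.2994,  0.0901]), [np.float64(0.00023156998704372143), np.float64(0.0023969535673008836), np.float64(0.002555029837302709)])
T+W (array([ 0.5637, -0.2984,  0.0937]), [np.float64(0.002453063842490061), np.float64(0.0024530638424900488)]) S+W (array([ 0.5668, -0.2983,  0.0872]), [np.float64(0.0006549181952294026), np.float64(0.0006549181952292794)])
screws W [[ 0.5158 -0.3275  0.017 ]
 [ 0.5176 -0.263   0.017 ]
 [ 0.6168 -0.3308  0.017 ]]
s3 tip (np.float64(305.982914463247), np.float64(230.16192084280425)) grip (np.float64(308.9234530024368), np.float64(167.7924244869262)) tcp (np.float64(308.43079297745913), np.float64(178.24185652905817))
t3 tip (np.float64(338.617065355377), np.float64(238.02310678137795)) grip (np.float64(346.6261374412072), np.float64(231.74191174771045)) tcp (np.float64(345.22649768673256), np.float64(232.8395932494519))
w3 tip (np.float64(281.3004074259256), np.float64(205.55913469087935)) grip (np.float64(281.82039868818765), np.float64(269.9544968472581)) tcp (np.float64(281.69523786553356), np.float64(254.45466620099157))
top0 []
[[
[... 352 characters left out ...]
 104 109 146  85 148]
 [ 91  91  90  44 136 131 131 127  85  85 147]
 [ 92  91  92  92  77  44  74  88  88  87 146]
 [ 93  92  92  90  90  90  88  88  87  87 147]
 [ 93  92  91  90  90  89  90  88  87  87 148]]
scene0 [(127, array([362. , 277.7]), array([23. , 31.1]))]
[[153 152 152 152 153 150 151 151 151 152]
 [152 150 152 152 152 155 153 152 152 150]
 [150 148 153 155 135 125 140 158 152 152]
 [152 154 153 109  92  91  92 121 156 151]
 [153 154 135  93  91  87  86  89 155 151]
 [153 154 135  90  89  90  87  85 149 134]
 [149 122 145 104  90  89  90 112 138  88]
 [132  81  96 143 114 107 127 145  95  80]
 [ 98  88  59  86 121 122 112  89  66  80]
 [ 98  92  57  71  83  90  89  80  58  74]]
```

send_rows(
  series=[
    {"dx":-0.055,"dy":-0.135,"dz":0,"twist":0,"jaw":1},
    {"dx":-0.055,"dy":-0.135,"dz":0,"twist":0,"jaw":1},
    {"dx":-0.056,"dy":-0.136,"dz":0,"twist":0,"jaw":1},
    {"dx":0,"dy":0,"dz":0.14,"twist":0,"jaw":1},
    {"dx":0,"dy":0,"dz":0.14,"twist":0,"jaw":1},
    {"dx":0,"dy":0,"dz":0.06,"twist":0,"jaw":1},
    {"dx":0,"dy":0,"dz":0,"twist":0,"jaw":1},
    {"dx":0,"dy":0,"dz":0,"twist":0,"jaw":1},
    {"dx":0,"dy":0,"dz":0,"twist":0,"jaw":1},
  ],
)

```text
time_s: 8.2
eef_pos: [0.5634, -0.3017, 0.2177]
tool_rot: [0.002, 0.018, 1.0, -0.001]
ft_force: [0.1, 1.0, -0.7]
opening: 0.0345
grasp_force: 29.1
```

Run:
```python
from h import *
a=snap('wrist','w4')['img'];b=snap('scene','s4')['img'];snap('top','t4')
for i in range(3): st=manip.state();print(st['time_s'],st['eef_pos'],st['tool_rot'],st['ft_force'])
o=np.zeros((600,800,3),np.uint8);o[:,:400]=cv2.resize(a[60:360,180:380],(400,600));o[:,400:]=cv2.resize(b[180:330,310:410],(400,600),interpolation=2);cv2.imwrite('pics/v4.png',o)
```

```text
8.35 [ 0.56286004 -0.30162238  0.21709483] [ 1.19227460e-03  1.78007871e-02  9.99840787e-01 -3.32904093e-04] [ 0.09794376  0.62526073 -1.47785139]
8.35 [ 0.56286004 -0.30162238  0.21709483] [ 1.19227460e-03  1.78007871e-02  9.99840787e-01 -3.32904093e-04] [ 0.09794376  0.62526073 -1.47785139]
8.35 [ 0.56286004 -0.30162238  0.21709483] [ 1.19227460e-03  1.78007871e-02  9.99840787e-01 -3.32904093e-04] [ 0.09794376  0.62526073 -1.47785139]
```

View pics/v4.png

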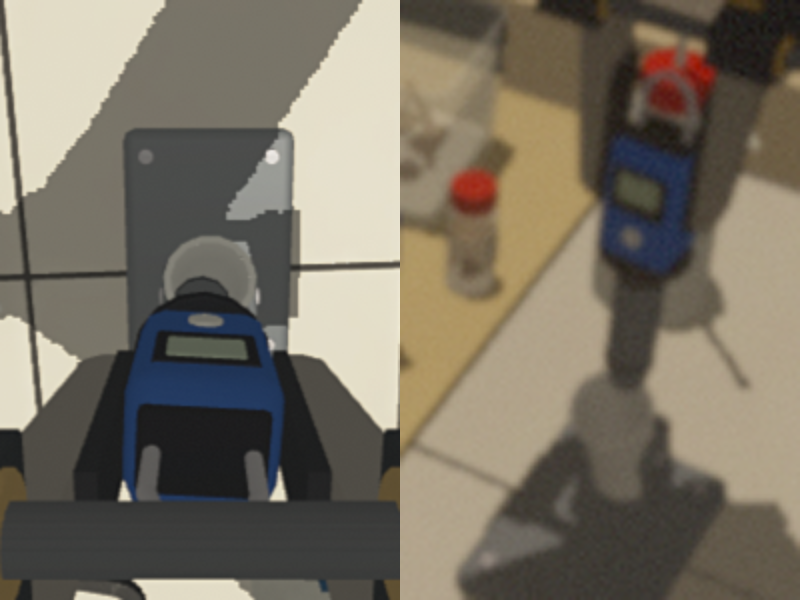

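The wrist crop shows the nose above the mouth. The rim centre is at u about 210 and the tester at about 205, so a small +y correction may be needed. I'll check it against the scene view numerically.

Run:
```python
from h import *
S,W=load('s4'),load('w4');print(W['cx'])
for n,P in [('tip',(.5629,-.3016,.1125)),('mouth',(.562,-.2998,.096)),('mouth-3',(.562,-.2968,.096)),('grip',(.5629,-.3016,.236))]: print(n,proj(S,np.array(P)),proj(W,np.array(P)))
h=cv2.cvtColor(S['img'],cv2.COLOR_BGR2HSV)
m=cv2.inRange(h,(100,90,20),(130,255,255))[210:255,350:390]
for v in range(0,45,5):
    x=np.nonzero(m[v])[0]
    if len(x):print(v+210,x.min()+350,x.max()+350)
g=cv2.cvtColor(S['img'],6)
for v in range(250,296,3):print(v,g[v,350:386].tolist())
g=cv2.cvtColor(W['img'],6)
for v in range(176,206,5):print(v,g[v,255:315].tolist())
```

```text
280.82496467495776
tip (np.float64(365.29144463283757), np.float64(274.65107695232655)) (np.float64(279.9996276339867), np.float64(204.12379183783972))
mouth (np.float64(363.1077430571521), np.float64(281.1681055918958)) (np.float64(282.185532258657), np.float64(198.34472929475643))
mouth-3 (np.float64(361.57256788682923), np.float64(280.5367773200126)) (np.float64(285.8032659644993), np.float64(198.22202322899616))
grip (np.float64(374.16605131920346), np.float64(219.56981541670993)) (np.float64(279.2567943915096), np.float64(268.1052723272253))
215 364 368
220 364 382
225 376 381
230 377 381
235 362 379
240 362 381
245 370 377
250 [163, 162, 163, 163, 164, 165, 161, 149, 123, 103, 101, 101, 96, 84, 66, 54, 43, 45, 47, 43, 46, 42, 42, 43, 44, 51, 64, 77, 89, 91, 97, 98, 99, 99, 97, 97]
253 [164, 164, 164, 164, 164, 166, 163, 154, 137, 116, 103, 100, 93, 77, 67, 63, 64, 59, 59, 62, 63, 60, 60, 63, 62, 72, 87, 96, 101, 101, 98, 98, 97, 100, 99, 96]
256 [164, 162, 163, 162, 164, 163, 163, 162, 162, 158, 143, 121, 97, 74, 64, 60, 61, 60, 61, 65, 62, 63, 63, 62, 62, 80, 94, 101, 102, 100
[... 3162 characters left out ...]
0, 109, 110, 109, 110, 108, 110, 109, 110, 111, 111, 111, 111, 113, 113, 113, 114, 123, 130, 130, 114, 86, 72, 72, 74, 73, 74, 73, 73, 73]
196 [73, 73, 73, 73, 74, 71, 72, 116, 131, 130, 125, 116, 112, 111, 110, 108, 107, 107, 108, 108, 109, 109, 111, 111, 111, 112, 110, 110, 111, 110, 110, 109, 110, 110, 110, 109, 109, 109, 108, 108, 108, 108, 108, 109, 110, 110, 111, 112, 113, 124, 129, 130, 113, 84, 72, 73, 73, 73, 73, 73]
201 [73, 73, 73, 73, 73, 71, 73, 117, 131, 130, 121, 112, 110, 110, 110, 105, 84, 56, 49, 58, 61, 63, 63, 63, 64, 64, 63, 64, 63, 63, 62, 61, 54, 46, 60, 95, 109, 110, 109, 108, 108, 107, 107, 107, 107, 108, 110, 109, 111, 122, 129, 130, 117, 87, 71, 72, 73, 73, 73, 73]
```

send_rows(
  series=[
    {"dx":0,"dy":0.0145,"dz":0,"twist":0,"jaw":1},
    {"dx":0,"dy":0,"dz":0,"twist":0,"jaw":1},
    {"dx":0,"dy":0,"dz":0.033,"twist":0,"jaw":1},
    {"dx":0,"dy":0,"dz":0.033,"twist":0,"jaw":1},
    {"dx":0,"dy":0,"dz":0.032,"twist":0,"jaw":1},
    {"dx":0,"dy":0,"dz":0,"twist":0,"jaw":1},
    {"dx":0,"dy":0,"dz":0,"twist":0,"jaw":1},
  ],
)

```text
time_s: 9.05
eef_pos: [0.5621, -0.2979, 0.1906]
tool_rot: [-0.0, 0.018, 1.0, 0.0]
ft_force: [-0.7, -0.2, -0.8]
opening: 0.0345
grasp_force: 29.1
```

Run:
```python
from h import *
W=snap('wrist','w5');st=manip.state();print(st['time_s'],st['eef_pos'],st['ft_force'],st['moment'])
g=cv2.cvtColor(W['img'],6)
for v in range(180,216,5):print(v,g[v,255:315].tolist())
```

```text
9.1 [ 0.56231994 -0.29796582  0.19099056] [ 0.25311569  0.3779539  -0.7053046 ] [0.00200144 0.01973354 0.04978927]
180 [76, 75, 75, 75, 76, 75, 75, 75, 75, 75, 76, 76, 75, 76, 75, 75, 76, 75, 75, 75, 75, 76, 76, 76, 75, 75, 75, 76, 75, 75, 76, 74, 76, 75, 75, 76, 75, 75, 75, 75, 75, 76, 76, 75, 75, 75, 75, 75, 75, 75, 76, 75, 75, 76, 75, 76, 75, 75, 76, 75]
185 [75, 75, 76, 76, 76, 75, 75, 76, 75, 75, 75, 75, 75, 75, 74, 75, 74, 74, 74, 78, 81, 83, 83, 83, 83, 83, 83, 82, 83, 83, 82, 78, 75, 74, 75, 75, 75, 75, 76, 75, 75, 74, 74, 89, 95, 94, 94, 94, 97, 137, 154, 156, 155, 110, 75, 73, 76, 75, 75, 76]
190 [75, 75, 75, 75, 75, 75, 75, 73, 73, 83, 102, 125, 131, 132, 131, 128, 128, 129, 125, 123, 120, 117, 118, 118, 117, 117, 117, 118, 118, 117, 119, 121, 126, 130, 131, 131, 131, 131, 131, 122, 97, 74, 75, 134, 151, 150, 150, 149, 150, 150, 149, 150, 151, 147, 146, 107, 75, 74, 75, 77]
195 [74, 75, 73, 73, 77, 99, 124, 133, 131, 130, 124, 119, 116, 115, 115, 115, 114, 114, 115, 114, 114, 113, 113, 114, 114, 113, 114, 114, 114, 114, 114, 114, 114, 115, 114, 116, 115, 116, 117, 120, 127
[... 454 characters left out ...]
 65, 65, 65, 63, 63, 63, 63, 62, 62, 61, 57, 58, 63, 62, 63, 64, 64, 65, 64, 60, 53, 74, 103, 113, 112, 112, 113, 114, 119, 128, 132, 131, 112, 117, 141, 150, 107, 73, 72, 74, 75, 74, 74]
210 [121, 132, 132, 127, 117, 114, 115, 110, 83, 57, 37, 24, 26, 30, 32, 33, 33, 32, 35, 33, 32, 33, 34, 32, 32, 31, 32, 32, 31, 31, 32, 33, 34, 32, 33, 34, 33, 29, 30, 27, 24, 27, 47, 79, 103, 116, 142, 140, 132, 131, 132, 143, 148, 116, 80, 71, 73, 74, 74, 74]
215 [109, 93, 55, 26, 27, 33, 40, 45, 45, 43, 43, 41, 41, 39, 38, 37, 39, 38, 37, 35, 35, 35, 32, 33, 33, 31, 33, 33, 32, 31, 31, 30, 30, 30, 30, 31, 29, 30, 30, 31, 30, 30, 30, 29, 31, 29, 27, 23, 35, 53, 82, 161, 150, 136, 102, 74, 73, 74, 75, 74]
```

No contact so far, and the lateral offset is within 1 mm. Now I tilt the tester by swinging the grip toward -x about the nose held in the mouth.

send_rows(
  series=[
    {"dx":0.024,"dy":-0.003,"dz":0.003,"twist":0,"jaw":1},
    {"dx":0.024,"dy":0,"dz":0.003,"twist":0,"jaw":1},
    {"dx":0.024,"dy":0,"dz":0.003,"twist":0,"jaw":1},
    {"dx":0,"dy":0,"dz":0,"twist":0,"jaw":1},
    {"dx":0,"dy":0,"dz":0,"twist":0,"jaw":1},
  ],
)

```text
time_s: 9.6
eef_pos: [0.5449, -0.2982, 0.1899]
tool_rot: [0.001, 0.018, 1.0, -0.0]
ft_force: [2.6, 0.1, 5.2]
opening: 0.0339
grasp_force: 30.0
```

send_rows(
  series=[
    {"dx":0.024,"dy":0,"dz":0.004,"twist":0,"jaw":1},
    {"dx":0.024,"dy":0,"dz":0.005,"twist":0,"jaw":1},
    {"dx":0.024,"dy":0,"dz":0.006,"twist":0,"jaw":1},
    {"dx":0,"dy":0,"dz":0,"twist":0,"jaw":1},
    {"dx":0,"dy":0,"dz":0,"twist":0,"jaw":1},
  ],
)

```text
time_s: 10.1
eef_pos: [0.5269, -0.2977, 0.1864]
tool_rot: [0.001, 0.018, 1.0, -0.0]
ft_force: [1.4, 1.0, 6.9]
opening: 0.034
grasp_force: 30.0
```

Run:
```python
from h import *
S=snap('scene','s6');W=snap('wrist','w6');st=manip.state();print(st['time_s'],st['eef_pos'],st['ft_force'],st['opening'])
M=np.array([.562,-.2985,.096])
h=cv2.cvtColor(S['img'],cv2.COLOR_BGR2HSV);m=cv2.inRange(h,(100,90,20),(130,255,255))[190:275,310:400]
ys,xs=np.nonzero(m);print(len(xs),cv2.minAreaRect(np.c_[xs+310,ys+190].astype(np.float32)),xs.mean()+310,ys.mean()+190)
G=st['eef_pos']+[0,0,.019]
for th in(0,8,12,16,20,25):
    a=np.array([-np.sin(np.radians(th)),0,np.cos(np.radians(th))])
    print(th,[np.round(proj(S,G+a*k),1) for k in(-.123,-.045,.014,.045)],[np.round(proj(W,G+a*k),1) for k in(-.123,.014,.045)])
```

```text
10.2 [ 0.52695951 -0.29773169  0.18631779] [ 1.25758129 -0.39183446  7.38835978] 0.03404540530955058
201 ((359.0, 255.5), (27.0, 18.0), 90.0) 360.2139303482587 254.0497512437811
0 [array([353.3, 298.2]), array([358. , 265.9]), array([361.9, 238.7]), array([364.2, 223.2])] [array([279.9, 205.3]), array([279.1, 283.6]), array([278.6, 325.9])]
8 [array([357.3, 291.7]), array([359.5, 263.5]), array([361.4, 239.4]), array([362.5, 225.5])] [array([280.7, 226.6]), array([278.9, 279.1]), array([277.9, 308. ])]
12 [array([359.3, 288.2]), array([360.3, 262.2]), array([361.2, 239.8]), array([361.7, 226.9])] [array([281.1, 237.4]), array([278.8, 276.8]), array([277.6, 298.5])]
16 [array([361.2, 284.6]), array([361.1, 260.9]), array([360.9, 240.2]), array([360.8, 228.3])] [array([281.4, 248.3]), array([278.7, 274.4]), array([277.2, 288.8])]
20 [array([363.2, 280.9]), array([361.8, 259.4]), array([360.7, 240.7]), array([360. , 229.8])] [array([281.8, 259.2]), array([278.6, 272. ]), array([276.9, 279. ])]
25 [array([365.6, 276. ]), array([362.8, 257.5]), array([360.3, 241.3]), array([358.9, 231.8])] [array([282.3, 273. ]), array([278.5, 269. ]), array([276.5, 266.8])]
```

send_rows(
  series=[
    {"dx":0.025,"dy":0,"dz":0.004,"twist":0,"jaw":1},
    {"dx":0.025,"dy":0,"dz":0.006,"twist":0,"jaw":1},
    {"dx":0.025,"dy":0,"dz":0.008,"twist":0,"jaw":1},
    {"dx":0,"dy":0,"dz":0,"twist":0,"jaw":1},
    {"dx":0,"dy":0,"dz":0,"twist":0,"jaw":1},
  ],
)

```text
time_s: 10.7
eef_pos: [0.5065, -0.2968, 0.1803]
tool_rot: [-0.001, 0.018, 1.0, 0.0]
ft_force: [0.6, -0.7, 2.4]
opening: 0.034
grasp_force: 30.0
```

Run:
```python
from h import *
S=snap('scene','s7');W=snap('wrist','w7');st=manip.state();print(st['time_s'],st['eef_pos'],st['ft_force'],st['opening'])
a,b=W['img'],S['img']
o=np.zeros((600,800,3),np.uint8);o[:,:400]=cv2.resize(a[100:400,180:380],(400,600));o[:,400:]=cv2.resize(b[200:320,320:400],(400,600),interpolation=2);cv2.imwrite('pics/v7.png',o)
G=st['eef_pos']+[0,0,.019]
for th in(0,12,18,25):
    t=np.radians(th);a=np.array([-np.sin(t),0,np.cos(t)]);b=np.array([np.cos(t),0,np.sin(t)])
    f=lambda k,e=0,y=0:np.round((np.array(proj(S,G+a*k+b*e+[0,y,0]))-[320,200])*5+[400,0])
    print(th,'collar L/R',f(-.045,0,.02),f(-.045,0,-.02),f(-.045,-.02),f(-.045,.02),'tip',f(-.123),'top corners',f(.014,-.016,.017),f(.014,-.016,-.017),'low front',f(-.042,-.016,.017),f(-.042,-.016,-.017))
```

```text
10.8 [ 0.50678378 -0.29657555  0.18012966] [ 1.33793954 -1.70184499  2.47134075] 0.03339626142517102
0 collar L/R [505. 355.] [616. 401.] [534. 415.] [584. 342.] tip [538. 538.] top corners [507. 251.] [608. 290.] low front [493. 381.] [588. 421.]
12 collar L/R [517. 337.] [628. 381.] [546. 403.] [597. 315.] tip [569. 487.] top corners [502. 265.] [603. 304.] low front [504. 370.] [599. 409.]
18 collar L/R [523. 326.] [634. 370.] [552. 396.] [603. 302.] tip [584. 459.] top corners [501. 271.] [601. 311.] low front [510. 362.] [605. 401.]
25 collar L/R [530. 313.] [640. 357.] [560. 385.] [609. 285.] tip [601. 424.] top corners [499. 279.] [599. 318.] low front [517. 352.] [611. 391.]
```

View pics/v7.png

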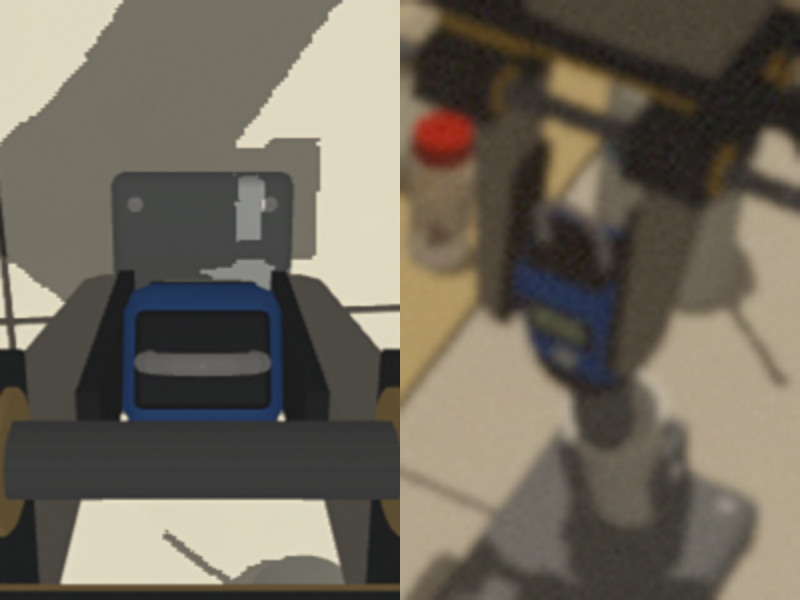

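The picture shows the tester tilted about 24°, with the wrist camera looking nearly along its axis (top face square, loop at crop (203,362)). In the scene view the nose is in the mouth at (610,415). Now I slide it along the sleeve axis while easing it off the lower wall.

send_rows(
  series=[
    {"dx":-0.012,"dy":0,"dz":0.006,"twist":0,"jaw":1},
    {"dx":-0.012,"dy":0,"dz":0.014,"twist":0,"jaw":1},
    {"dx":-0.009,"dy":0,"dz":0.018,"twist":0,"jaw":1},
    {"dx":0,"dy":0,"dz":0,"twist":0,"jaw":1},
  ],
)

```text
time_s: 11.2
eef_pos: [0.5165, -0.2964, 0.1702]
tool_rot: [-0.0, 0.018, 1.0, 0.0]
ft_force: [1.3, 0.1, 0.3]
opening: 0.0339
grasp_force: 30.0
```

send_rows(
  series=[
    {"dx":-0.009,"dy":0,"dz":0.018,"twist":0,"jaw":1},
    {"dx":-0.009,"dy":0,"dz":0.018,"twist":0,"jaw":1},
    {"dx":-0.009,"dy":0,"dz":0.018,"twist":0,"jaw":1},
    {"dx":0,"dy":0,"dz":0,"twist":0,"jaw":1},
  ],
)

```text
time_s: 11.6
eef_pos: [0.5235, -0.2971, 0.1571]
tool_rot: [0.001, 0.018, 1.0, -0.0]
ft_force: [4.5, -0.7, -1.8]
opening: 0.0337
grasp_force: 30.0
```

send_rows(
  series=[
    {"dx":-0.014,"dy":0,"dz":0.017,"twist":0,"jaw":1},
    {"dx":-0.01,"dy":0,"dz":0.018,"twist":0,"jaw":1},
    {"dx":-0.009,"dy":0,"dz":0.018,"twist":0,"jaw":1},
    {"dx":0,"dy":0,"dz":0,"twist":0,"jaw":1},
  ],
)

```text
time_s: 12.0
eef_pos: [0.5306, -0.2972, 0.1433]
tool_rot: [-0.001, 0.018, 1.0, 0.0]
ft_force: [1.7, -0.6, -1.3]
opening: 0.0341
grasp_force: 30.0
```

send_rows(
  series=[
    {"dx":-0.01,"dy":0,"dz":0.018,"twist":0,"jaw":1},
    {"dx":-0.009,"dy":0,"dz":0.018,"twist":0,"jaw":1},
    {"dx":-0.009,"dy":0,"dz":0.018,"twist":0,"jaw":1},
    {"dx":-0.007,"dy":0,"dz":0.014,"twist":0,"jaw":1},
    {"dx":0,"dy":0,"dz":0,"twist":0,"jaw":1},
  ],
)

```text
time_s: 12.5
eef_pos: [0.5392, -0.2974, 0.1264]
tool_rot: [-0.001, 0.018, 1.0, 0.0]
ft_force: [-0.4, -0.5, -1.5]
opening: 0.0338
grasp_force: 30.0
```

send_rows(
  series=[
    {"dx":-0.006,"dy":0,"dz":0.012,"twist":0,"jaw":1},
    {"dx":0,"dy":0,"dz":0,"twist":0,"jaw":1},
    {"dx":0,"dy":0,"dz":0,"twist":0,"jaw":-1},
    {"dx":0,"dy":0,"dz":0,"twist":0,"jaw":-1},
    {"dx":0,"dy":0,"dz":0,"twist":0,"jaw":-1},
    {"dx":0,"dy":0,"dz":0,"twist":0,"jaw":-1},
    {"dx":0,"dy":0,"dz":0,"twist":0,"jaw":-1},
    {"dx":0,"dy":0,"dz":0,"twist":0,"jaw":-1},
    {"dx":0,"dy":0,"dz":0,"twist":0,"jaw":-1},
  ],
)

```text
time_s: 13.4
eef_pos: [0.5411, -0.2978, 0.1244]
tool_rot: [0.0, 0.018, 1.0, -0.0]
ft_force: [0.1, -0.1, 0.1]
opening: 0.0878
grasp_force: 0.0
```

Run:
```python
from h import *
W=snap('wrist','w9');st=manip.state();print(st['time_s'],st['eef_pos'],st['ft_force'],st['opening'])
```

```text
13.45 [ 0.54104371 -0.29781423  0.12435817] [-0.49108802 -0.14047428 -0.49850671] 0.09089625617959346
```

send_rows(
  series=[
    {"dx":0,"dy":0,"dz":-0.04,"twist":0,"jaw":-1},
    {"dx":0,"dy":0,"dz":-0.1,"twist":0,"jaw":-1},
    {"dx":0,"dy":0,"dz":-0.15,"twist":0,"jaw":-1},
    {"dx":0,"dy":0,"dz":-0.15,"twist":0,"jaw":-1},
    {"dx":0,"dy":0,"dz":-0.15,"twist":0,"jaw":-1},
    {"dx":0.15,"dy":0,"dz":0,"twist":0,"jaw":-1},
    {"dx":0.15,"dy":0,"dz":0,"twist":0,"jaw":-1},
    {"dx":0,"dy":0,"dz":0,"twist":0,"jaw":-1},
  ],
)

```text
time_s: 14.25
eef_pos: [0.4617, -0.2962, 0.2731]
tool_rot: [0.0, 0.02, 1.0, 0.001]
ft_force: [0.9, -0.2, -0.3]
opening: 0.0921
grasp_force: 0.0
```

Run:
```python
from h import *
S=snap('scene','s10');T=snap('top','t10');W=snap('wrist','w10');st=manip.state();print(st['time_s'],st['eef_pos'],st['ft_force'],st['opening'])
M=np.array([.562,-.299,.096]);a=np.array([-.4226,.015,.9063])
def blue(s,c,r=45):
    h=cv2.cvtColor(s['img'],cv2.COLOR_BGR2HSV);m=cv2.inRange(h,(103,100,30),(130,255,255))
    x,y=[int(round(k)) for k in c];q=np.zeros_like(m);q[max(0,y-r):y+r,max(0,x-r):x+r]=255;ys,xs=np.nonzero(m&q)
    return len(xs),xs.mean(),ys.mean(),xs.min(),xs.max(),ys.min(),ys.max()
yy=np.array([.034,1,0])
for d in(0,.005,.01):
  for n,s in(('S',S),('T',T),('W',W)):
    C=M+a*(.033+d); b=np.cross(yy,a)
    P=[proj(s,C+a*i*.029+b*j*.016+yy*k*.017) for i in(-1,1) for j in(-1,1) for k in(-1,1)]
    p=np.array(P);print(d,n,'pred',p.min(0).round(1),p.max(0).round(1),'meas',np.round(blue(s,proj(s,C)),1) if d==0 else '')
```

```text
14.4 [ 0.46690979 -0.29501622  0.27269699] [ 0.39961897 -0.24041892 -0.57048677] 0.09177578238525977
0 S pred [346.5 255. ] [375.1 291.5] meas [166.  362.8 277.4 349.  370.  265.  289. ]
0 T pred [373.3 215.8] [396.9 240.6] meas [283.  383.1 225.4 375.  395.  217.  240. ]
0 W pred [259.9 259.7] [299.2 297.2] meas [613.  281.1 277.2 263.  299.  258.  294. ]
0.005 S pred [346.2 253.7] [374.9 290.5] meas 
0.005 T pred [373.7 216.5] [397.5 241.5] meas 
0.005 W pred [259.6 259.4] [299.5 297.5] meas 
0.01 S pred [345.8 252.4] [374.7 289.4] meas 
0.01 T pred [374.1 217.3] [398.1 242.4] meas 
0.01 W pred [259.2 259.1] [299.8 297.8] meas
```

Run:
```python
from h import *
S=load('s10');s0=load('scene0')
np.set_printoptions(linewidth=200)
M=np.array([.562,-.299,.096]);a=np.array([-.4226,.015,.9063]);f=-np.array([.9063,-.03,.4226])
# camera-facing radial direction
c=-np.array(S['R']).T@S['t']-M;c/=np.linalg.norm(c);r=c-a*(c@a);r/=np.linalg.norm(r)
for rad,n in((.0195,'rim/collar facing'),):
  for k in range(-30,32,2):
    p=proj(S,M+a*k/1000+r*rad);px=cv2.getRectSubPix(S['img'],(1,1),tuple(map(float,p)))[0,0]
    print(k,np.round(p,1),px)
g=cv2.cvtColor(S['img'],6)
for v in range(280,304,1):print(v,g[v,344:388].tolist())
```

```text
-30 [366.  297.2] [ 84  96 103]
-28 [365.9 296.8] [ 84  96 104]
-26 [365.8 296.4] [ 83  96 103]
-24 [365.7 296. ] [ 82  96 103]
-22 [365.6 295.6] [ 82  95 101]
-20 [365.6 295.1] [ 82  93 100]
-18 [365.5 294.7] [ 82  93 100]
-16 [365.4 294.3] [ 83  93 101]
-14 [365.3 293.9] [ 82  93 101]
-12 [365.2 293.5] [81 91 99]
-10 [365.1 293.1] [80 90 98]
-8 [365.1 292.7] [75 84 91]
-6 [365.  292.3] [68 78 83]
-4 [364.9 291.8] [62 71 76]
-2 [364.8 291.4] [60 64 69]
0 [364.7 291. ] [58 58 62]
2 [364.6 290.6] [60 54 54]
4 [364.5 290.1] [61 50 47]
6 [364.5 289.7] [64 48 44]
8 [364.4 289.3] [67 49 43]
10 [364.3 288.9] [71 50 43]
12 [364.2 288.4] [73 51 42]
14 [364.1 288. ] [74 51 40]
16 [364.  287.5] [72 49 39]
18 [363.9 287.1] [71 47 38]
20 [363.8 286.7] [70 47 38]
22 [363.8 286.2] [70 47 37]
24 [363.7 285.8] [69 47 38]
26 [363.6 285.3] [69 47 40]
28 [363.5 284.9] [69 48 42]
30 [363.4 284.4] [70 49 44]
280 [162, 161, 163, 160, 155, 133, 96, 72, 66, 71, 73, 68, 62, 58, 58, 55, 47, 54, 52, 57, 51, 52, 53, 53, 49, 52, 52, 58, 91, 127, 151, 162, 162, 163, 162, 162, 162, 162, 163, 162, 161, 163, 162, 16
[... 3889 characters left out ...]
 91, 94, 95, 95, 96, 94, 89, 74, 64, 61, 59, 57, 54, 60, 72, 88, 100, 101, 104, 109, 120, 133, 134, 125, 112]
301 [104, 105, 102, 103, 104, 106, 105, 102, 97, 82, 67, 60, 61, 65, 69, 79, 84, 93, 92, 95, 95, 92, 96, 96, 93, 89, 75, 64, 61, 58, 56, 62, 63, 70, 88, 99, 103, 105, 111, 123, 133, 136, 129, 111]
302 [104, 106, 104, 106, 104, 105, 103, 102, 97, 84, 69, 61, 59, 63, 66, 71, 78, 86, 92, 92, 91, 97, 96, 96, 93, 90, 78, 65, 59, 59, 59, 60, 59, 71, 91, 98, 105, 105, 108, 115, 123, 124, 119, 108]
303 [106, 106, 103, 104, 105, 104, 104, 102, 94, 80, 66, 62, 60, 62, 65, 66, 76, 84, 88, 86, 93, 91, 94, 92, 88, 83, 72, 63, 59, 58, 58, 58, 64, 77, 94, 99, 102, 106, 103, 107, 107, 108, 105, 101]
```

The collar's dark lower edge meets the white rim at (364,291), just where the rim is predicted. That view is foreshortened, though, so I'll confirm with a gentle touch on the loop's top using closed fingertips. Expected contact is at TCP z of about 0.18 if it is home.

send_rows(
  series=[
    {"dx":-0.11,"dy":-0.003,"dz":0,"twist":0,"jaw":1},
    {"dx":-0.11,"dy":-0.003,"dz":0,"twist":0,"jaw":1},
    {"dx":0,"dy":0,"dz":0,"twist":0,"jaw":1},
    {"dx":0,"dy":0,"dz":0,"twist":0,"jaw":1},
    {"dx":0,"dy":0,"dz":0,"twist":0,"jaw":1},
    {"dx":0,"dy":0,"dz":0,"twist":0,"jaw":1},
    {"dx":0,"dy":0,"dz":0.15,"twist":0,"jaw":1},
    {"dx":0,"dy":0,"dz":0.12,"twist":0,"jaw":1},
    {"dx":0,"dy":0,"dz":0.05,"twist":0,"jaw":1},
    {"dx":0,"dy":0,"dz":0,"twist":0,"jaw":1},
  ],
)

```text
time_s: 15.4
eef_pos: [0.5199, -0.2982, 0.1906]
tool_rot: [-0.001, 0.018, 1.0, 0.001]
ft_force: [0.8, -0.4, 0.6]
opening: 0.014
grasp_force: 0.0
```

send_rows(
  series=[
    {"dx":0,"dy":0,"dz":0.01,"twist":0,"jaw":1},
    {"dx":0,"dy":0,"dz":0.01,"twist":0,"jaw":1},
    {"dx":0,"dy":0,"dz":0,"twist":0,"jaw":1},
  ],
)

```text
time_s: 15.7
eef_pos: [0.5214, -0.2988, 0.1877]
tool_rot: [0.001, 0.018, 1.0, -0.0]
ft_force: [-0.1, -0.2, -0.6]
opening: 0.0004
grasp_force: 0.0
```

send_rows(
  series=[
    {"dx":0,"dy":0,"dz":0.008,"twist":0,"jaw":1},
    {"dx":0,"dy":0,"dz":0.008,"twist":0,"jaw":1},
    {"dx":0,"dy":0,"dz":0,"twist":0,"jaw":1},
  ],
)

```text
time_s: 16.0
eef_pos: [0.521, -0.2984, 0.1827]
tool_rot: [-0.0, 0.018, 1.0, 0.0]
ft_force: [0.4, 0.3, 0.3]
opening: -0.0
grasp_force: 0.0
```

send_rows(
  series=[
    {"dx":0,"dy":0,"dz":0.006,"twist":0,"jaw":1},
    {"dx":0,"dy":0,"dz":0,"twist":0,"jaw":1},
  ],
)

```text
time_s: 16.2
eef_pos: [0.5209, -0.2985, 0.1811]
tool_rot: [-0.0, 0.018, 1.0, 0.0]
ft_force: [0.1, -0.3, -0.4]
opening: 0.0007
grasp_force: 0.0
```

send_rows(
  series=[
    {"dx":0,"dy":0,"dz":0.006,"twist":0,"jaw":1},
    {"dx":0,"dy":0,"dz":0,"twist":0,"jaw":1},
  ],
)

```text
time_s: 16.4
eef_pos: [0.5209, -0.2987, 0.18]
tool_rot: [-0.0, 0.018, 1.0, -0.0]
ft_force: [-1.0, -0.1, 1.9]
opening: 0.0004
grasp_force: 0.9
```

send_rows(
  series=[
    {"dx":0,"dy":0,"dz":0.006,"twist":0,"jaw":1},
    {"dx":0,"dy":0,"dz":0,"twist":0,"jaw":1},
  ],
)

```text
time_s: 16.6
eef_pos: [0.521, -0.2994, 0.1795]
tool_rot: [0.0, 0.018, 1.0, -0.0]
ft_force: [-1.9, 0.5, 7.9]
opening: 0.0004
grasp_force: 3.9
```

Contact came at z 0.180 as predicted, and it was firm (8 N), so the tester is home. I'll back off and hand in.

send_rows(
  series=[
    {"dx":0,"dy":0,"dz":-0.06,"twist":0,"jaw":1},
    {"dx":0,"dy":0,"dz":-0.15,"twist":0,"jaw":1},
    {"dx":0,"dy":0,"dz":-0.15,"twist":0,"jaw":1},
    {"dx":0.1,"dy":0,"dz":0,"twist":0,"jaw":1},
    {"dx":0,"dy":0,"dz":0,"twist":0,"jaw":1},
    {"dx":0,"dy":0,"dz":0,"twist":0,"jaw":1},
    {"dx":0,"dy":0,"dz":0,"twist":0,"jaw":1},
  ],
)

```text
time_s: 17.3
eef_pos: [0.4966, -0.2971, 0.268]
tool_rot: [-0.0, 0.017, 1.0, 0.0]
ft_force: [0.5, -0.3, -0.1]
opening: 0.0003
grasp_force: 0.0
```

Run:
```python
from h import *
from workcell import job_done
a=load('s10')['img'];b=snap('scene','s11')['img']
d=cv2.absdiff(a,b)[255:300,345:375].max(2);print('tester region change',d.mean(),np.percentile(d,95))
print(job_done())
```

```text
tester region change 6.306666666666667 23.0
the job is handed in; nothing more can be done
None
```

The job is handed in at about 17 s: the middle-sized tester is off the hook and let go in the leaning sleeve, and a touch on its loop met firm contact at the height expected with the collar on the rim; the judge returned no verdict, and I did not re-measure the jar, wash bottle, vial and dish at the end.

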